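# Line the steel tins up by height on the organiser

### The arm

A 6-joint arm with a two-finger parallel gripper is mounted at the origin on the work surface. World frame = base frame: x ahead of the robot, y to its left, z up, the work surface at z = 0. Lengths are in mm, angles in rad, forces in N, time in s.
With the tool pointing down it reaches from about 250 to 775 mm from the base axis. Payload 4 kg.
Tool frame: the origin (TCP) lies between the finger pads; the fingertips stand arm.tips_ahead ahead of it and the grasp point (between the pads) lies 6 mm ahead of it (arm.tips_ahead is the distance from the TCP to the fingertips, in mm); z points along the fingers, y is the line along which they close (so a half turn about z gives the same grasp; the last joint's range is limited). The gripper opens to 94 mm and grips with 3 to 60 N. Pads are 16 mm wide; open, the fingers measure 119 mm over their backs; the gripper's body (75 mm by 177 mm) begins 78 mm behind the grasp point.
Start: joints at [-1.396, 0.087, 1.371, -0, 1.684, -0.103], TCP at [150.829, -528.931, 230.506] pointing down, gripper open.
Joint ranges: [-3.1, 3.1], [-0.76, 2.03], [0.27, 2.55], [-1.08, 4.22], [0.17, 2.65], [-2.57, 2.57]. Speed limits (rad/s): [2.79, 2.79, 3.14, 3.14, 3.14, 3.14].

### API

Orientations are given as a unit quaternion [w, x, y, z].
In Python, from plant import arm gives the robot as it stands.
- The arm moves only by the shell command python3 -m inch 'ROWS'. ROWS is JSON, a list of rows, each a list of 3 entries, a list of its own where there are three numbers: the shift along the tool's x, y, z in m, then the turn about the tool's z in rad, then the finger opening in m, from 0 to 0.094. In form: [[[tx, ty, tz], yaw, fingers], ...]. A call has 1 to 5 rows; each row is the pose to reach, as a shift and turn from the pose commanded when the call began, along the tool's axes at that moment; what a row does not reach only later rows make up. A row lasts 1/10 s, in which the tool goes at most 50 mm and 8.59 degrees, less where a joint would pass 70% of its speed; a pose out of reach is approached as far as the arm can. A call with a gripper value outside its range is refused whole. The fingers move at their own pace and stop on an object; the grip force is fixed at half the most. Time passes only in rows, so rows that repeat a pose let the fingers close. It gives the time, the measured TCP pose, the force, the opening and the grip force at its end, in the units of the state.
- arm.read_state(): the state, without advancing time (a new reading comes with each control period).
- arm.camera(name): name is "scene" or "top"; returns (picture, depth): 400x640x3 uint8, blue, green, red; 400x640 float32, mm along the optical axis (not along the pixel's ray), 0 where there is no reading.
- arm.get_calibration(name): a dict with "camera_matrix" (3x3 intrinsics, pixels), "R" (3x3) and "t" (3): a world point X has camera coordinates R X + t. Camera axes: x right, y down, z forward; pixel columns grow to the right and rows downward; lengths in mm; the calibration is good to about 2 mm. A picture is of the moment at which its call begins. get_calibration takes no time and is no camera call.
- arm.finish_job(): hands the job in; it is judged then, once.
The state is a dict: "t": time; "q": joint angles; "joint_velocities": joint speeds; "joint_torque": joint torques, N m; "eef_pos": TCP position; "tcp_rot": TCP orientation; "wrist_force": force on the tool from outside, world axes, zero at the start; "moment": the same for the moment, N m; "width": finger opening in mm; "grasp_force": force on a finger pad.
Only numpy, scipy, OpenCV 4.12 (cv2) and the standard library are available. Lean on these libraries where they do the work, as an engineer would, in place of code of your own. Each camera call takes 0.05 s, during which the arm holds its last target. There are 200 camera calls.

### The job

Put the four lidded steel tins away on the white organiser next to the cooktop, one on each round pad, lined up by height so that the row steps down from the tallest tin at the end beside the green glass jar to the shortest at the other end. Set each one down gently, upright and in the middle of its pad without letting it drop, and leave the jar where it stands.

Things in the scene. Friction and masses are not known exactly. Their poses are not given: they have to be found in the camera images.
- tin_58: loose round steel tin with a flat push-on lid, the tallest of four: diameter 58 mm, height 92 mm over the lid (the lid, same diameter, is the top 15 mm), about 160 g. Origin at the centre of its underside, z up. Starts upright on the quartz with at least 35 mm of free surface all round it.
- tin_52: loose round steel tin with a flat push-on lid, the second tallest of four: diameter 52 mm, height 76 mm over the lid (the lid, same diameter, is the top 15 mm), about 120 g. Origin at the centre of its underside, z up. Starts upright on the quartz with at least 35 mm of free surface all round it.
- tin_46: loose round steel tin with a flat push-on lid, the third tallest of four: diameter 46 mm, height 60 mm over the lid (the lid, same diameter, is the top 15 mm), about 90 g. Origin at the centre of its underside, z up. Starts upright on the quartz with at least 35 mm of free surface all round it.
- tin_40: loose round steel tin with a flat push-on lid, the shortest of four: diameter 40 mm, height 44 mm over the lid (the lid, same diameter, is the top 15 mm), about 60 g. Origin at the centre of its underside, z up. Starts upright on the quartz with at least 35 mm of free surface all round it.
- pad1: round grey non-slip pad, 72 mm across, let in level with the organiser's deck; number 1 of 4 in the straight row, 84 mm apart (pad1 at the organiser's own +y end, pad4 at its -y end). Fixed to the organiser. Origin at the centre of its top face, where a tin stands (97 mm above the quartz); axes parallel to the organiser's.
- pad2: round grey non-slip pad, 72 mm across, let in level with the organiser's deck; number 2 of 4 in the straight row, 84 mm apart (pad1 at the organiser's own +y end, pad4 at its -y end). Fixed to the organiser. Origin at the centre of its top face, where a tin stands (97 mm above the quartz); axes parallel to the organiser's.
- pad3: round grey non-slip pad, 72 mm across, let in level with the organiser's deck; number 3 of 4 in the straight row, 84 mm apart (pad1 at the organiser's own +y end, pad4 at its -y end). Fixed to the organiser. Origin at the centre of its top face, where a tin stands (97 mm above the quartz); axes parallel to the organiser's.
- pad4: round grey non-slip pad, 72 mm across, let in level with the organiser's deck; number 4 of 4 in the straight row, 84 mm apart (pad1 at the organiser's own +y end, pad4 at its -y end). Fixed to the organiser. Origin at the centre of its top face, where a tin stands (97 mm above the quartz); axes parallel to the organiser's.
- organiser: slim white plastic organiser standing on the quartz, fixed: 350 mm long (own y), 110 mm deep (own x; its long front faces own -x, the robot), flat deck 97 mm up with a 3 mm thick, 5 mm high lip round its edge; below the deck at the front a tilt-out bin, slightly ajar, not needed. Origin at the centre of its underside, z up.
- jar: the green glass jar with a steel lid, 76 mm diameter, 148 mm tall, loose, standing on the quartz just off one end of the organiser (either end; a lower white ceramic crock with a knobbed lid, 96 mm tall, stands off the other end). Origin at the centre of its underside. It decides which end of the row is the tall one.
Not all that is in view belongs to the job. Leave any orange or yellow look-alike of the tin_46 alone.

How it is judged (in metres and radians):
At the end, for the whole second after the job is handed in: Each tin stands released, still and upright (0.08 rad) on the organiser, within 14 mm of the centre of its own pad: tallest on the pad nearest the jar, then falling in height to the shortest on the pad farthest from it. The jar is upright, within 30 mm of where it stood (((y of jar in the frame of organiser above 0.1 m and horizontal distance between tin_58 and pad1 below 0.014 m and horizontal distance between tin_52 and pad2 below 0.014 m and horizontal distance between tin_46 and pad3 below 0.014 m and horizontal distance between tin_40 and pad4 below 0.014 m) or (y of jar in the frame of organiser below -0.1 m and horizontal distance between tin_58 and pad4 below 0.014 m and horizontal distance between tin_52 and pad3 below 0.014 m and horizontal distance between tin_46 and pad2 below 0.014 m and horizontal distance between tin_40 and pad1 below 0.014 m)) and z of tin_58 in the frame of organiser between 0.092 and 0.102 m and angle between each of tin_58, tin_52, tin_46, tin_40's own z axis and vertical below 0.08 rad and linear speed of each of tin_58, tin_52, tin_46, tin_40 below 0.02 m/s and angular speed of each of tin_58, tin_52, tin_46, tin_40 below 0.2 rad/s and z of tin_52 in the frame of organiser between 0.092 and 0.102 m and z of tin_46 in the frame of organiser between 0.092 and 0.102 m and z of tin_40 in the frame of organiser between 0.092 and 0.102 m and distance of jar from where it was at the start of the episode below 0.03 m and angle between jar's own z axis and vertical below 0.1 rad); the robot touches nothing.
It fails at once if the tallest tin is dropped or knocked flying (faster than 0.5 m/s with no finger on it) (linear speed of tin_58 above 0.5 m/s and contact force between tin_58 and the fingers below 0.01 N).
It fails at once if the second tallest tin is dropped or knocked flying (faster than 0.5 m/s with no finger on it) (linear speed of tin_52 above 0.5 m/s and contact force between tin_52 and the fingers below 0.01 N).
It fails at once if the third tallest tin is dropped or knocked flying (faster than 0.5 m/s with no finger on it) (linear speed of tin_46 above 0.5 m/s and contact force between tin_46 and the fingers below 0.01 N).
It fails at once if the shortest tin is dropped or knocked flying (faster than 0.5 m/s with no finger on it) (linear speed of tin_40 above 0.5 m/s and contact force between tin_40 and the fingers below 0.01 N).
It fails at once if the jar is shifted by more than 30 mm or tipped (distance of jar from where it was at the start of the episode above 0.03 m or angle between jar's own z axis and vertical above 0.3 rad).
It also fails if it takes over 104 s, if anything falls off the work surface, if the arm or the gripper's body presses on something with over 40 N, if the wrist force passes 120 N, or if a joint passes its speed limit or range.

## Working session

There is one attempt and no reset: what is moved stays moved. The work goes in short steps, Python scripts to look and compute and a shell command to move; the robot and the scene stay as the last step left them, time stands still between calls to the robot, and variables do not carry over. Pictures are saved under pics/ and viewed, at most 14 in all, crops included, and the job is handed in when it is done.

```bash
mkdir -p pics; ls
python3 - <<'E'
from plant import arm
import cv2,numpy as np
for n in("scene","top"):
    p,d=arm.camera(n); cv2.imwrite(f"pics/{n}0.png",p); np.save(f"pics/{n}0.npy",d); np.save(f"pics/{n}0i.npy",p)
    print(n,{k:np.round(v,3).tolist() for k,v in arm.get_calibration(n).items()})
print(arm.tips_ahead, arm.read_state())
E
```

```text
pics
scene {'camera_matrix': [[410.078, 0.0, 319.501], [0.0, 410.078, 193.568], [0.0, 0.0, 1.0]], 'R': [[-0.008, 1.0, -0.009], [0.557, -0.003, -0.831], [-0.831, -0.011, -0.557]], 't': [0.344, -216.106, 1556.999]}
top {'camera_matrix': [[401.928, 0.0, 319.154], [0.0, 401.928, 200.718], [0.0, 0.0, 1.0]], 'R': [[0.02, -1.0, 0.011], [-0.987, -0.022, -0.158], [0.158, -0.008, -0.987]], 't': [-15.077, 512.055, 910.196]}
25.0 {'t': 0.1, 'q': array([-1.39610459e+00,  8.78955939e-02,  1.37206336e+00,  1.03060856e-05,
        1.68360607e+00, -1.03130544e-01]), 'joint_velocities': array([ 0.00046259,  0.00073416, -0.00338785,  0.00090618, -0.00208987,
        0.00058252]), 'joint_torque': array([ 2.20165421e-03, -3.41250730e+01, -3.03301871e+01,  7.20534520e-02,
        3.03826563e-02, -8.66288860e-05]), 'eef_pos': array([ 150.75101086, -528.48592872,  229.43342026]), 'tcp_rot': array([-9.85741573e-04,  9.90366791e-01,  1.38465327e-01, -3.01613416e-05]), 'wrist_force': array([ 0.54191767, -0.05214865,  0.45749735]), 'moment': array([-0.03579492, -0.00814855,  0.05089658]), 'grasp_force': 0.0, 'width': 93.788863815443}
```

View pics/scene0.png

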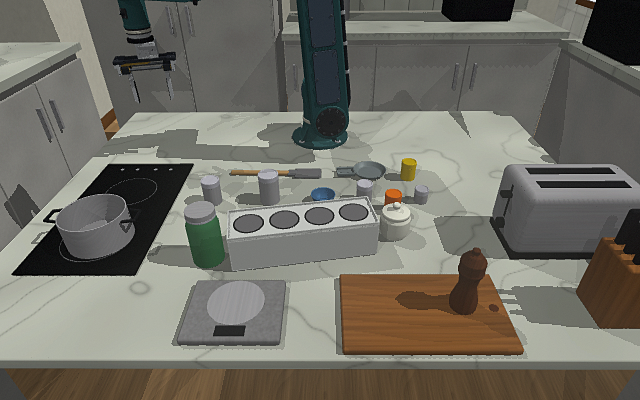

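View pics/top0.png

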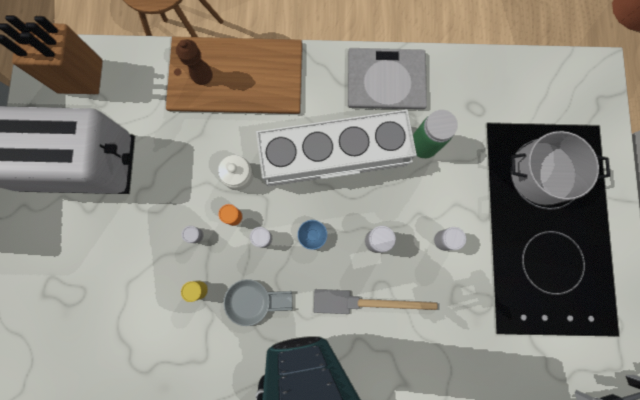

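The top view shows the steel tins at (192,235), (261,238), (381,239) and (453,239). Possible mistakes are the orange tin at (230,214), the yellow tin at (194,291) and the blue bowl at (312,234). The pads run from (281,152) to (390,136). The jar is at (435,130), at the organiser's −y end, and the crock is at (233,170). Next I'll measure everything in both views.

```bash
cat > h.py <<'E'
import numpy as np,cv2
from plant import arm
def cloud(n,d):
    c=arm.get_calibration(n);K=np.array(c["camera_matrix"]);R=np.array(c["R"]);t=np.array(c["t"])
    v,u=np.mgrid[:400,:640]
    P=np.stack([(u-K[0,2])/K[0,0]*d,(v-K[1,2])/K[1,1]*d,d],-1)
    X=(P-t)@R; X[d<=0]=np.nan
    return X
def px(n,p):
    c=arm.get_calibration(n);q=np.array(c["R"])@p+np.array(c["t"]);q=np.array(c["camera_matrix"])@q;return q[:2]/q[2]
def tops(X,xy,r=45):
    m=(np.hypot(X[...,0]-xy[0],X[...,1]-xy[1])<r)&(X[...,2]>25)
    Z=X[m]
    if len(Z)<8:return None
    zt=np.percentile(Z[:,2],90); T=Z[Z[:,2]>zt-5]
    (c,rad)=cv2.minEnclosingCircle(T[:,:2].astype(np.float32))
    return np.round([*c,2*rad,np.median(T[:,2]),len(T)],1)
E
python3 - <<'E'
from h import *
Xt=cloud("top",np.load("pics/top0.npy"));Xs=cloud("scene",np.load("pics/scene0.npy"))
I=np.load("pics/top0i.npy");S=np.load("pics/scene0i.npy")
for nm,(u,v) in dict(a=(192,235),b=(261,238),c=(381,239),d=(453,239),orange=(230,214),yellow=(194,291),bowl=(312,234),jar=(442,124),crock=(233,168)).items():
    p=Xt[v,u]; print(nm,p.round(0),tops(Xt,p[:2]),tops(Xs,p[:2]))
for n,X,im in(("top",Xt,I),("scene",Xs,S)):
    g=im.max(-1); m=((X[...,2]>85)&(X[...,2]<108)&(g<150)&(X[...,0]>450)&(abs(X[...,1])<260)).astype(np.uint8)
    k,l,st,ce=cv2.connectedComponentsWithStats(m)
    for i in range(1,k):
        if st[i,4]>80:
            Q=X[l==i];print(n,ce[i].round(),Q.mean(0).round(1),st[i,4],np.ptp(Q,0).round())
im=cv2.resize(I[190:320,170:480],None,fx=2.5,fy=2.5,interpolation=2);cv2.imwrite("pics/crop1.png",im)
g=Xt[...,2]; print("table z",np.nanmedian(g[250:270,100:140]),np.nanmedian(Xs[180:200,440:470,2]))
E
```

```text
a [425. 290.  40.] [428.  294.6  40.9  42.1 233. ] [428.8 295.1  40.9  43.3  98. ]
b [420. 127.  57.] [424.4 129.9  46.4  58.4 306. ] [423.6 132.   50.9  59.  127. ]
c [ 422. -142.   90.] [ 423.6 -144.8   57.9   90.9  526. ] [ 422.6 -142.4   62.6   91.1  192. ]
d [ 426. -308.   73.] [ 429.5 -310.1   52.9   74.9  410. ] [ 427.5 -309.6   55.5   75.3  160. ]
orange [474. 201.  56.] [475.8 204.9  46.6  58.6 301. ] [475.5 206.   47.8  59.1 142. ]
yellow [299. 272.  57.] [299.  278.5  46.8  58.1 346. ] [299.2 280.2  48.6  58.8 105. ]
bowl [436.  11.   3.] [434.3  10.6  71.   28.5 158. ] [432.2  11.8  72.9  29.3  81. ]
jar [ 669. -266.  149.] [ 670.9 -266.5   69.3  147.8  725. ] [ 669.9 -265.7   69.6  148.   461. ]
crock [574. 192.  95.] [575.1 194.5  68.2  77.  369. ] [576.6 197.7  66.4  77.4 256. ]
top [390. 136.] [ 657.4 -162.2   97.5] 734 [71. 69.  8.]
top [424. 139.] [ 651.8 -239.5   97.1] 102 [51. 31. 23.]
top [354. 141.] [643.2 -79.6  97.4] 740 [72. 69. 11.]
top [317. 146.] [628.5   3.3  97.2] 746 [72. 69. 10.]
top [281. 152.] [614.1  85.9  97.2] 749 [70. 71.  9.]
scene [311. 205.] [587.6 -14.4  98.9] 280 [ 99. 355.   9.]
scene [353. 212.] [613.6  86.8  97.7] 422 [74. 71.  6.]
scene [319. 216.] [628.5   3.7  97.8] 439 [72. 72.  6.]
scene [284. 219.] [642.8 -78.8  97.7] 461 [77. 71.  7.]
scene [248. 223.] [ 657.  -161.4   97.8] 472 [72. 71.  7.]
scene [211. 233.] [ 693.3 -241.2   96.7] 158 [46. 32. 23.]
scene [302. 233.] [689.5 -33.3  93.4] 816 [ 65. 345.  18.]
table z -1.0281160368262732 0.07998920997388266
```

View pics/crop1.png

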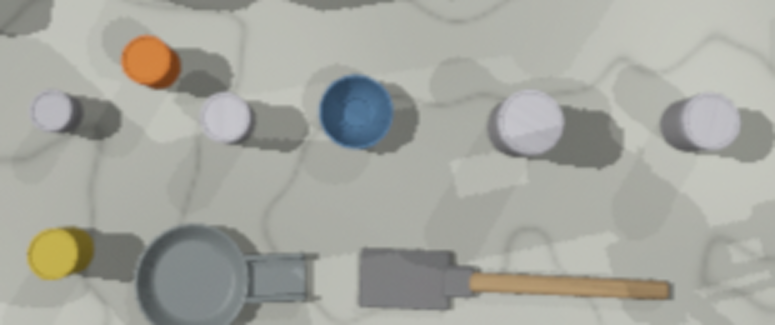

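The colours are as described: all four steel tins are plain, and the orange and yellow ones are decoys. By measured diameter and height, a is tin_40, b is tin_46, c is tin_58 and d is tin_52. The jar is at −y, so tin_58 goes on pad4, tin_52 on pad3, tin_46 on pad2 and tin_40 on pad1. I'll start moving, with the fingers closing along the organiser's depth.

```bash
cat >> h.py <<'E'
from scipy.spatial.transform import Rotation
TIN={"58":(423.1,-143.8),"52":(428.5,-309.8),"46":(424,130.8),"40":(428.3,294.9)}
PAD={"58":(657.2,-161.8),"52":(643,-79.2),"46":(628.5,3.5),"40":(614,86.3)}
def go(xy,z):
    s=arm.read_state();w,x,y,q=s["tcp_rot"];R=Rotation.from_quat([x,y,q,w]).as_matrix()
    d=R.T@(np.array([*xy,z])-s["eef_pos"])
    psi=np.arctan2(R[1,1],R[0,1]); print("shift",d.round(1),"yaw",round(psi-0.172,3),"tilt",R[:,2].round(3),"t",round(s["t"],2),"pos",s["eef_pos"].round(1),"w",round(s["width"],1))
E
python3 -m inch '[[[0.036,-0.03,0],-0.15,0.094],[[0.072,-0.06,0],-0.3,0.094],[[0.108,-0.09,0],-0.45,0.094],[[0.144,-0.12,0],-0.6,0.094],[[0.18,-0.148,0],-0.74,0.094]]'
python3 -c "
from h import *
go(TIN['58'],230)"
```

```text
t: 0.6
eef_pos: [283.8, -335.3, 230.0]
tcp_rot: [-0.0, 0.872, 0.49, 0.0]
wrist_force: [1.2, 0.5, 0.2]
width: 94.1
grasp_force: 0.0
shift [2.36e+02 1.92e+01 1.00e-01] yaw -0.72 tilt [-0.     0.001 -1.   ] t 0.6 pos [ 283.8 -335.3  230. ] w 94.1
```

```bash
python3 -m inch '[[[0.047,0.004,0],-0.145,0.094],[[0.094,0.008,0],-0.29,0.094],[[0.141,0.012,0],-0.435,0.094],[[0.188,0.016,0],-0.58,0.094],[[0.236,0.019,0],-0.72,0.094]]' | head -3
python3 -c "
from h import *
go(TIN['58'],58)"
```

```text
t: 1.1
eef_pos: [424.1, -144.6, 230.1]
tcp_rot: [-0.0, 0.644, 0.765, -0.0]
shift [  1.   -0.8 172.1] yaw 0.001 tilt [-0. -0. -1.] t 1.1 pos [ 424.1 -144.6  230.1] w 94.1
```

```bash
python3 -m inch '[[[0.001,-0.001,0.03],0,0.094],[[0.001,-0.001,0.06],0,0.094],[[0.001,-0.001,0.09],0,0.094],[[0.001,-0.001,0.115],0,0.094],[[0.001,-0.001,0.135],0,0.094]]' | tail -3
python3 -m inch '[[[0,0,0.02],0,0.094],[[0,0,0.037],0,0.094],[[0,0,0.037],0,0.07],[[0,0,0.037],0,0.056],[[0,0,0.037],0,0.04]]' 
python3 -m inch '[[[0,0,0],0,0.04],[[0,0,0],0,0.04],[[0,0,0],0,0.04]]' 
python3 -c "
from h import *
go(TIN['58'],200)"
```

```text
wrist_force: [0.1, -0.1, 0.6]
width: 94.2
grasp_force: 0.0
t: 2.1
eef_pos: [423.0, -145.9, 59.6]
tcp_rot: [0.001, 0.646, 0.764, 0.0]
wrist_force: [-0.1, 0.4, 0.4]
width: 73.5
grasp_force: 0.0
t: 2.4
eef_pos: [422.9, -145.9, 59.5]
tcp_rot: [0.001, 0.646, 0.764, 0.0]
wrist_force: [-0.3, 0.7, 2.5]
width: 57.7
grasp_force: 30.0
shift [   1.9    0.8 -140.5] yaw -0.005 tilt [ 0.002 -0.001 -1.   ] t 2.4 pos [ 422.9 -145.9   59.5] w 57.7
```

```bash
python3 -m inch '[[[0,0,-0.01],0,0.04],[[0,0,-0.03],0,0.04],[[0,0,-0.055],0,0.04],[[0,0,-0.08],0,0.04],[[0,0,-0.105],0,0.04]]' | tail -2
python3 -m inch '[[[0,0,-0.02],0,0.04],[[0,0,-0.032],0,0.04],[[0,0,-0.035],0,0.04]]' | tail -3
python3 -c "
from h import *
go(PAD['58'],200)"
```

```text
width: 58.2
grasp_force: 30.0
wrist_force: [-0.4, 0.4, -1.3]
width: 57.7
grasp_force: 30.0
shift [-54.7 228.4   0.7] yaw -0.005 tilt [ 0.002 -0.001 -1.   ] t 3.2 pos [ 422.9 -145.8  200.1] w 57.7
```

```bash
python3 -m inch '[[[-0.003,0.012,0],0,0.04],[[-0.01,0.036,0],0,0.04],[[-0.016,0.062,0],0,0.04],[[-0.022,0.088,0],0,0.04],[[-0.028,0.114,0],0,0.04]]' | tail -2
python3 -m inch '[[[-0.007,0.026,0],0,0.04],[[-0.014,0.052,0],0,0.04],[[-0.02,0.078,0],0,0.04],[[-0.025,0.1,0],0,0.04],[[-0.028,0.114,0],0,0.04]]' | tail -2
python3 -m inch '[[[0,0,0],0,0.04],[[0,0,0],0,0.04]]'
python3 -c "
from h import *
go(PAD['58'],156.5)"
```

```text
width: 57.9
grasp_force: 30.0
width: 57.5
grasp_force: 30.0
t: 4.4
eef_pos: [656.1, -162.6, 195.9]
tcp_rot: [-0.002, 0.646, 0.764, -0.001]
wrist_force: [-0.2, 0.2, -1.5]
width: 57.8
grasp_force: 30.0
shift [ 0.5  1.3 39.4] yaw -0.005 tilt [-0.004  0.001 -1.   ] t 4.4 pos [ 656.1 -162.6  195.9] w 57.8
```

```bash
python3 -m inch '[[[-0.001,0.001,0.012],0,0.04],[[-0.001,0.001,0.023],0,0.04],[[-0.001,0.001,0.03],0,0.04],[[-0.001,0.001,0.034],0,0.04],[[-0.001,0.001,0.036],0,0.04]]' 
python3 -m inch '[[[0,0,0.001],0,0.04],[[0,0,0.002],0,0.04],[[0,0,0.002],0,0.04]]'
python3 -c "
from h import *
go(PAD['58'],156.5)"
```

```text
t: 4.9
eef_pos: [657.1, -163.6, 161.6]
tcp_rot: [-0.001, 0.646, 0.764, -0.0]
wrist_force: [0.4, -0.2, -2.8]
width: 57.8
grasp_force: 30.0
t: 5.2
eef_pos: [657.8, -163.8, 160.9]
tcp_rot: [0.0, 0.646, 0.764, 0.0]
wrist_force: [0.2, -0.4, -2.6]
width: 57.7
grasp_force: 30.0
shift [ 2.  -0.2  4.4] yaw -0.005 tilt [ 0.001 -0.    -1.   ] t 5.2 pos [ 657.8 -163.8  160.9] w 57.7
```

```bash
python3 -m inch '[[[0,0,0.001],0,0.04],[[0,0,0.002],0,0.04],[[0,0,0.002],0,0.04],[[0,0,0.002],0,0.04]]'|sed -n '2p;4p'
python3 -m inch '[[[0,0,0.001],0,0.04],[[0,0,0.001],0,0.04],[[0,0,0.001],0,0.04]]'|sed -n '2p;4p'
python3 -m inch '[[[0,0,0.001],0,0.04],[[0,0,0.001],0,0.04],[[0,0,0.001],0,0.04]]'|sed -n '2p;4p'
```

```text
eef_pos: [657.6, -163.7, 158.4]
wrist_force: [0.5, 0.7, -1.1]
eef_pos: [657.6, -163.7, 157.4]
wrist_force: [-0.6, -0.2, -1.9]
eef_pos: [657.7, -163.7, 156.5]
wrist_force: [0.6, -0.7, -2.1]
```

```bash
python3 -m inch '[[[0,0,0.001],0,0.04],[[0,0,0.001],0,0.04],[[0,0,0.001],0,0.04]]'|sed -n '2p;4p'
python3 -m inch '[[[0,0,0.0005],0,0.04],[[0,0,0.0005],0,0.04],[[0,0,0.0005],0,0.04]]'|sed -n '2p;4p'
```

```text
eef_pos: [657.6, -163.7, 156.5]
wrist_force: [-2.3, 0.4, 4.5]
eef_pos: [657.6, -163.7, 156.5]
wrist_force: [-1.4, 0.8, 5.9]
```

```bash
python3 -m inch '[[[0,0,0],0,0.06],[[0,0,0],0,0.066],[[0,0,0],0,0.074],[[0,0,0],0,0.074],[[0,0,0],0,0.074]]'|tail -2
python3 -m inch '[[[0,0,-0.01],0,0.074],[[0,0,-0.03],0,0.074],[[0,0,-0.055],0,0.074],[[0,0,-0.075],0,0.074],[[0,0,-0.075],0,0.074]]'|sed -n '2p;4p'
python3 -m inch '[[[-0.011,-0.027,0],0,0.08],[[-0.027,-0.067,0],0,0.08],[[-0.043,-0.107,0],0,0.08],[[-0.059,-0.147,0],0,0.08],[[-0.075,-0.187,0],0,0.09]]'|sed -n '2p;4p'
python3 -c "
from h import *
go(TIN['52'],48)
p,d=arm.camera('top');cv2.imwrite('pics/top1.png',p);X=cloud('top',d);print(tops(X[...],PAD['58'],40))
p,d=arm.camera('scene');X=cloud('scene',d);print(tops(X,PAD['58'],40))"
```

```text
width: 73.5
grasp_force: 0.0
eef_pos: [659.2, -164.2, 235.4]
wrist_force: [0.7, 0.0, 1.2]
eef_pos: [483.9, -269.1, 228.9]
wrist_force: [-0.3, -1.2, 0.1]
shift [-31.  -61.2 181. ] yaw -0.005 tilt [-0.001  0.    -1.   ] t 8.3 pos [ 483.9 -269.1  228.9] w 85.1
[ 658.  -162.3   59.1  187.8  601. ]
[ 657.7 -160.7   59.   188.1  344. ]
```

Tin_58 stands centred on pad4, about 1 mm off. Next is tin_52.

```bash
python3 -m inch '[[[-0.015,-0.03,0.02],0,0.09],[[-0.031,-0.061,0.05],0,0.09],[[-0.031,-0.061,0.08],0,0.09],[[-0.031,-0.061,0.11],0,0.09],[[-0.031,-0.061,0.135],0,0.09]]' | sed -n '2p;4p'
python3 -c "
from h import *
go(TIN['52'],50)"
python3 -m inch '[[[0,0,0.02],0,0.09],[[0,0,0.036],0,0.09],[[0,0,0.046],0,0.09],[[0,0,0.046],0,0.07],[[0,0,0.046],0,0.05]]' |sed -n '2p;4p'
python3 -m inch '[[[0,0,0],0,0.035],[[0,0,0],0,0.035],[[0,0,0],0,0.035],[[0,0,0],0,0.035]]' 
python3 -c "
from h import *
go(TIN['52'],190)"
```

```text
eef_pos: [430.3, -308.7, 92.5]
wrist_force: [-0.2, 0.5, 0.1]
shift [-0.9 -1.9 42.5] yaw -0.005 tilt [-0.001  0.002 -1.   ] t 8.9 pos [ 430.3 -308.7   92.5] w 90.2
eef_pos: [431.1, -309.4, 49.2]
wrist_force: [-0.2, 0.2, 0.5]
t: 9.8
eef_pos: [430.8, -309.9, 49.8]
tcp_rot: [0.001, 0.646, 0.764, -0.0]
wrist_force: [-0.7, -1.0, 2.4]
width: 51.7
grasp_force: 30.0
shift [   0.3   -2.2 -140.2] yaw -0.005 tilt [ 0.001 -0.001 -1.   ] t 9.8 pos [ 430.8 -309.9   49.8] w 51.7
```

```bash
python3 -m inch '[[[0,0,-0.01],0,0.035],[[0,0,-0.03],0,0.035],[[0,0,-0.06],0,0.035],[[0,0,-0.09],0,0.035],[[0,0,-0.12],0,0.035]]' | tail -2
python3 -m inch '[[[0.01,0.005,-0.02],0,0.035],[[0.035,0.015,-0.03],0,0.035],[[0.065,0.03,-0.03],0,0.035],[[0.095,0.045,-0.03],0,0.035],[[0.125,0.06,-0.03],0,0.035]]' | tail -2
python3 -m inch '[[[0.03,0.02,0],0,0.035],[[0.055,0.045,0],0,0.035],[[0.066,0.075,0],0,0.035],[[0.066,0.105,0],0,0.035],[[0.066,0.135,0],0,0.035]]' | tail -2
python3 -c "
from h import *
go(PAD['52'],146.8)"
```

```text
width: 51.6
grasp_force: 30.0
width: 51.6
grasp_force: 30.0
width: 51.8
grasp_force: 30.0
shift [-0.2 51.5 52.7] yaw -0.004 tilt [ 0. -0. -1.] t 11.3 pos [592.1 -87.6 199.5] w 51.8
```

```bash
python3 -m inch '[[[0,0.025,0],0,0.035],[[0,0.044,0],0,0.035],[[0,0.051,0.01],0,0.035],[[0,0.051,0.025],0,0.035],[[0,0.051,0.035],0,0.035]]' | tail -2
python3 -m inch '[[[0,0,0.004],0,0.035],[[0,0,0.007],0,0.035],[[0,0,0.009],0,0.035],[[0,0,0.009],0,0.035],[[0,0,0.009],0,0.035]]' | sed -n '2p;4p'
python3 -c "
from h import *
go(PAD['52'],146.8)"
```

```text
width: 51.5
grasp_force: 30.0
eef_pos: [641.7, -80.4, 155.7]
wrist_force: [1.0, -0.3, -1.0]
shift [0.9 1.5 8.9] yaw -0.005 tilt [ 0.001 -0.    -1.   ] t 12.3 pos [641.7 -80.4 155.7] w 51.6
```

```bash
python3 -m inch '[[[0.001,0.001,0.003],0,0.035],[[0.001,0.001,0.005],0,0.035],[[0.001,0.001,0.007],0,0.035],[[0.001,0.001,0.007],0,0.035],[[0.001,0.001,0.007],0,0.035]]' | sed -n '2p;4p'
python3 -m inch '[[[0,0,0.001],0,0.035],[[0,0,0.001],0,0.035],[[0,0,0.001],0,0.035]]'|sed -n '2p;4p'
python3 -m inch '[[[0,0,0.001],0,0.035],[[0,0,0.001],0,0.035],[[0,0,0.001],0,0.035]]'|sed -n '2p;4p'
python3 -m inch '[[[0,0,0.0005],0,0.035],[[0,0,0.0005],0,0.035],[[0,0,0.0005],0,0.035]]'|sed -n '2p;4p'
```

```text
eef_pos: [642.3, -79.1, 147.8]
wrist_force: [0.5, 0.3, -0.9]
eef_pos: [642.3, -79.1, 147.0]
wrist_force: [1.2, -0.7, -1.4]
eef_pos: [642.4, -79.1, 146.8]
wrist_force: [-2.4, -0.4, 3.1]
eef_pos: [642.4, -79.1, 146.8]
wrist_force: [-1.7, -0.2, 5.1]
```

```bash
python3 -m inch '[[[0,0,0],0,0.055],[[0,0,0],0,0.06],[[0,0,0],0,0.07],[[0,0,0],0,0.07],[[0,0,0],0,0.07]]'|tail -2
python3 -m inch '[[[0,0,-0.01],0,0.07],[[0,0,-0.03],0,0.07],[[0,0,-0.055],0,0.07],[[0,0,-0.08],0,0.07],[[0,0,-0.08],0,0.07]]'|sed -n '2p;4p'
python3 -m inch '[[[0.01,-0.03,0],0,0.07],[[0.04,-0.065,0],0,0.08],[[0.075,-0.095,0],0,0.08],[[0.11,-0.125,0],0,0.085],[[0.145,-0.155,0],0,0.085]]'|sed -n '2p;4p'
python3 -c "
from h import *
go(TIN['46'],38)
X=cloud('top',arm.camera('top')[1]);Y=cloud('scene',arm.camera('scene')[1])
for k in('58','52'):print(tops(X,PAD[k],40),tops(Y,PAD[k],40))
print(tops(X,TIN['46'],40),tops(X,(670.9,-266.5)))"
```

```text
width: 69.9
grasp_force: 0.0
eef_pos: [644.3, -79.4, 231.4]
wrist_force: [0.4, 0.3, 1.1]
eef_pos: [463.4, 39.0, 224.2]
wrist_force: [0.4, 0.7, 0.9]
shift [ 97.  -23.4 186.3] yaw -0.006 tilt [-0.001  0.    -1.   ] t 15.2 pos [463.4  39.  224.2] w 84.8
[ 657.5 -162.4   58.9  187.8  605. ] [ 657.9 -160.5   59.6  188.   342. ]
[643.1 -79.3  52.8 171.7 472. ] [642.3 -77.7  54.9 171.9 275. ]
[423.5  95.3  33.5 586.6 118. ] [ 670.4 -266.6   68.8  147.9  729. ]
```

Tin_52 is centred on pad3 and the jar hasn't moved. Next is tin_46.

```bash
python3 -m inch '[[[0.035,-0.01,0],0,0.085],[[0.075,-0.018,0.02],0,0.085],[[0.097,-0.023,0.05],0,0.085],[[0.097,-0.023,0.09],0,0.085],[[0.097,-0.023,0.12],0,0.085]]' | sed -n '2p;4p'
python3 -c "
from h import *
go(TIN['46'],38)"
python3 -m inch '[[[0,0,0.02],0,0.085],[[0,0,0.04],0,0.085],[[0,0,0.055],0,0.085],[[0,0,0.063],0,0.085],[[0,0,0.063],0,0.08]]' |sed -n '2p;4p'
python3 -m inch '[[[0,0,0],0,0.05],[[0,0,0],0,0.03],[[0,0,0],0,0.03],[[0,0,0],0,0.03],[[0,0,0],0,0.03]]' 
python3 -m inch '[[[0,0,0],0,0.03],[[0,0,0],0,0.03]]' 
python3 -c "
from h import *
go(TIN['46'],190)"
```

```text
eef_pos: [425.8, 130.2, 102.8]
wrist_force: [-0.1, -0.1, -0.1]
shift [ 1.  -1.6 64.8] yaw -0.003 tilt [-0.002 -0.001 -1.   ] t 15.8 pos [425.8 130.2 102.8] w 85.3
eef_pos: [425.8, 129.5, 40.8]
wrist_force: [0.1, 0.1, -0.7]
t: 16.8
eef_pos: [426.8, 130.0, 42.9]
tcp_rot: [0.0, 0.646, 0.764, 0.0]
wrist_force: [-0.9, 0.3, 1.8]
width: 45.6
grasp_force: 30.0
t: 17.0
eef_pos: [426.8, 130.0, 42.9]
tcp_rot: [0.0, 0.646, 0.764, 0.0]
wrist_force: [-0.5, -0.1, 2.3]
width: 45.4
grasp_force: 30.0
shift [   1.2   -2.5 -147.1] yaw -0.005 tilt [ 0.001 -0.    -1.   ] t 17.0 pos [426.8 130.   42.9] w 45.4
```

```bash
python3 -m inch '[[[0,0,-0.01],0,0.03],[[0,0,-0.03],0,0.03],[[0,0,-0.06],0,0.03],[[0,0,-0.09],0,0.03],[[0,0,-0.12],0,0.03]]' | tail -2
python3 -m inch '[[[-0.01,0.005,-0.02],0,0.03],[[-0.035,0.015,-0.027],0,0.03],[[-0.065,0.03,-0.027],0,0.03],[[-0.095,0.045,-0.027],0,0.03],[[-0.125,0.06,-0.027],0,0.03]]' | tail -2
python3 -m inch '[[[-0.02,0.02,0],0,0.03],[[-0.032,0.045,0],0,0.03],[[-0.034,0.07,0],0,0.03],[[-0.034,0.09,0],0,0.03],[[-0.034,0.1,0],0,0.03]]' | tail -2
python3 -c "
from h import *
go(PAD['46'],139.9)"
```

```text
width: 45.6
grasp_force: 30.0
width: 45.7
grasp_force: 30.0
width: 45.5
grasp_force: 30.0
shift [ 0.9 17.  49.1] yaw -0.005 tilt [-0.  0. -1.] t 18.5 pos [ 6.119e+02 -3.000e-01  1.891e+02] w 45.5
```

```bash
python3 -m inch '[[[0,0.012,0],0,0.03],[[0,0.017,0.008],0,0.03],[[0,0.017,0.02],0,0.03],[[0,0.017,0.032],0,0.03],[[0,0.017,0.039],0,0.03]]' | tail -2
python3 -m inch '[[[0,0,0.002],0,0.03],[[0,0,0.003],0,0.03],[[0,0,0.004],0,0.03],[[0,0,0.004],0,0.03],[[0,0,0.004],0,0.03]]' | sed -n '2p;4p'
python3 -c "
from h import *
go(PAD['46'],139.9)"
```

```text
width: 45.3
grasp_force: 30.0
eef_pos: [627.8, 2.5, 147.1]
wrist_force: [-0.2, -0.2, -0.5]
shift [0.8 0.8 7.2] yaw -0.005 tilt [ 0.001 -0.    -1.   ] t 19.5 pos [627.8   2.5 147.1] w 45.7
```

```bash
python3 -m inch '[[[0,0,0.002],0,0.03],[[0,0,0.004],0,0.03],[[0,0,0.005],0,0.03],[[0,0,0.005],0,0.03],[[0,0,0.005],0,0.03]]' | sed -n '2p;4p'
python3 -m inch '[[[0,0,0.001],0,0.03],[[0,0,0.001],0,0.03],[[0,0,0.001],0,0.03]]'|sed -n '2p;4p'
python3 -m inch '[[[0,0,0.001],0,0.03],[[0,0,0.001],0,0.03],[[0,0,0.001],0,0.03]]'|sed -n '2p;4p'
python3 -m inch '[[[0,0,0.001],0,0.03],[[0,0,0.001],0,0.03],[[0,0,0.001],0,0.03]]'|sed -n '2p;4p'
```

```text
eef_pos: [627.5, 2.6, 141.3]
wrist_force: [0.3, -0.5, -1.1]
eef_pos: [627.5, 2.6, 140.4]
wrist_force: [0.7, 0.5, -0.6]
eef_pos: [627.7, 2.6, 140.0]
wrist_force: [0.0, 0.6, 1.5]
eef_pos: [627.7, 2.6, 140.0]
wrist_force: [-1.9, -0.6, 4.8]
```

```bash
python3 -m inch '[[[0,0,0],0,0.05],[[0,0,0],0,0.055],[[0,0,0],0,0.065],[[0,0,0],0,0.065],[[0,0,0],0,0.065]]'|tail -2
python3 -m inch '[[[0,0,-0.01],0,0.065],[[0,0,-0.03],0,0.065],[[0,0,-0.055],0,0.065],[[0,0,-0.08],0,0.065],[[0,0,-0.085],0,0.065]]'|sed -n '2p;4p'
python3 -m inch '[[[0.02,-0.02,0],0,0.07],[[0.06,-0.04,0],0,0.08],[[0.1,-0.06,0],0,0.08],[[0.145,-0.08,0],0,0.08],[[0.19,-0.1,0],0,0.08]]'|sed -n '2p;4p'
python3 -c "
from h import *
go(TIN['40'],33)
X=cloud('top',arm.camera('top')[1]);Y=cloud('scene',arm.camera('scene')[1])
for k in('58','52','46'):print(tops(X,PAD[k],40),tops(Y,PAD[k],40))
print(tops(X,TIN['40'],40),tops(Y,TIN['40'],40))"
```

```text
width: 64.7
grasp_force: 0.0
eef_pos: [629.2, 2.5, 228.5]
wrist_force: [0.1, 0.1, -0.3]
eef_pos: [495.9, 174.4, 222.8]
wrist_force: [-0.7, 0.8, -0.3]
shift [130.  -46.6 189.8] yaw -0.006 tilt [-0.001 -0.    -1.   ] t 22.4 pos [495.9 174.4 222.8] w 80.1
[ 657.6 -162.7   58.7  187.8  602. ] [ 657.5 -160.9   60.8  187.9  345. ]
[642.8 -79.4  52.4 171.8 470. ] [642.8 -78.1  53.9 172.1 270. ]
[628.1   3.8  46.6 155.5 360. ] [627.7   4.4  47.3 156.  207. ]
[428.3 294.5  40.   42.2 209. ] [427.3 296.1  41.3  43.1  95. ]
```

```bash
python3 -m inch '[[[0.035,-0.012,0],0,0.08],[[0.075,-0.026,0],0,0.08],[[0.11,-0.04,0.03],0,0.08],[[0.13,-0.047,0.07],0,0.08],[[0.13,-0.047,0.11],0,0.08]]' | sed -n '2p;4p'
python3 -m inch '[[[0,0,0.02],0,0.08],[[0,0,0.04],0,0.08],[[0,0,0.04],0,0.08]]' | sed -n '2p;4p'
python3 -c "
from h import *
go(TIN['40'],35)"
```

```text
eef_pos: [428.6, 295.6, 112.5]
wrist_force: [0.4, -0.7, 0.2]
eef_pos: [427.3, 291.9, 69.4]
wrist_force: [-0.3, -1.0, 0.3]
shift [ 2.9  1.8 34.4] yaw -0.005 tilt [-0.007 -0.004 -1.   ] t 23.3 pos [427.3 291.9  69.4] w 80.0
```

```bash
python3 -m inch '[[[0.002,0,0.015],0,0.08],[[0.002,0,0.027],0,0.08],[[0.002,0,0.034],0,0.08],[[0.002,0,0.034],0,0.08],[[0.002,0,0.034],0,0.06]]' |sed -n '2p;4p'
python3 -m inch '[[[0,0,0],0,0.045],[[0,0,0],0,0.025],[[0,0,0],0,0.025],[[0,0,0],0,0.025],[[0,0,0],0,0.025]]' 
python3 -m inch '[[[0,0,0],0,0.025],[[0,0,0],0,0.025]]' 
python3 -c "
from h import *
go(TIN['40'],190)"
```

```text
eef_pos: [429.4, 295.7, 39.8]
wrist_force: [0.3, -0.1, 0.0]
t: 24.3
eef_pos: [429.0, 295.7, 39.6]
tcp_rot: [0.0, 0.646, 0.764, 0.0]
wrist_force: [-1.4, 0.8, 1.5]
width: 39.5
grasp_force: 30.0
t: 24.5
eef_pos: [429.0, 295.7, 39.6]
tcp_rot: [-0.0, 0.646, 0.764, -0.0]
wrist_force: [-0.6, 0.5, 2.0]
width: 39.7
grasp_force: 30.0
shift [  -0.7   -0.8 -150.4] yaw -0.005 tilt [-0. -0. -1.] t 24.5 pos [429.  295.7  39.6] w 39.7
```

```bash
python3 -m inch '[[[0,0,-0.01],0,0.025],[[0,0,-0.03],0,0.025],[[0,0,-0.06],0,0.025],[[0,0,-0.09],0,0.025],[[0,0,-0.12],0,0.025]]' | tail -2
python3 -m inch '[[[-0.01,0.002,-0.02],0,0.025],[[-0.035,0.01,-0.03],0,0.025],[[-0.065,0.018,-0.03],0,0.025],[[-0.1,0.03,-0.03],0,0.025],[[-0.135,0.04,-0.03],0,0.025]]' | tail -2
python3 -m inch '[[[-0.03,0.015,0],0,0.025],[[-0.06,0.03,0],0,0.025],[[-0.085,0.05,0],0,0.025],[[-0.1,0.075,0],0,0.025],[[-0.102,0.09,0],0,0.025]]' | tail -2
python3 -m inch '[[[0,0.01,0],0,0.025],[[0,0.015,0.005],0,0.025],[[0,0.015,0.015],0,0.025],[[0,0.015,0.02],0,0.025],[[0,0.015,0.02],0,0.025]]' | tail -2
python3 -c "
from h import *
go(PAD['40'],136.6)"
```

```text
width: 39.7
grasp_force: 30.0
width: 39.6
grasp_force: 30.0
width: 39.5
grasp_force: 30.0
width: 39.6
grasp_force: 30.0
shift [-0.8  4.1 31. ] yaw -0.004 tilt [-0.004 -0.    -1.   ] t 26.5 pos [609.9  86.4 167.6] w 39.6
```

```bash
python3 -m inch '[[[0,0.003,0.008],0,0.025],[[0,0.003,0.016],0,0.025],[[0,0.003,0.022],0,0.025],[[0,0.003,0.025],0,0.025],[[0,0.003,0.026],0,0.025]]' | tail -2
python3 -m inch '[[[0,0,0],0,0.025],[[0,0,0],0,0.025],[[0,0,0],0,0.025]]'|sed -n '2p;4p'
python3 -c "
from h import *
go(PAD['40'],136.6)"
```

```text
width: 39.6
grasp_force: 30.0
eef_pos: [614.6, 86.6, 143.9]
wrist_force: [-0.0, 0.1, -0.4]
shift [-0.2 -0.7  7.3] yaw -0.005 tilt [ 0.001 -0.    -1.   ] t 27.3 pos [614.6  86.6 143.9] w 39.9
```

```bash
python3 -m inch '[[[0,0,0.002],0,0.025],[[0,0,0.004],0,0.025],[[0,0,0.006],0,0.025],[[0,0,0.006],0,0.025],[[0,0,0.006],0,0.025]]' | sed -n '2p;4p'
python3 -m inch '[[[0,0,0.001],0,0.025],[[0,0,0.001],0,0.025],[[0,0,0.001],0,0.025]]'|sed -n '2p;4p'
python3 -m inch '[[[0,0,0.001],0,0.025],[[0,0,0.001],0,0.025],[[0,0,0.001],0,0.025]]'|sed -n '2p;4p'
```

```text
eef_pos: [614.3, 86.6, 137.3]
wrist_force: [0.5, -0.1, -1.7]
eef_pos: [614.5, 86.6, 136.7]
wrist_force: [1.1, 0.7, -0.4]
eef_pos: [614.6, 86.6, 136.7]
wrist_force: [-2.5, -0.9, 5.7]
```

```bash
python3 -m inch '[[[0,0,0],0,0.045],[[0,0,0],0,0.05],[[0,0,0],0,0.06],[[0,0,0],0,0.06],[[0,0,0],0,0.06]]'|tail -2
python3 -m inch '[[[0,0,-0.01],0,0.06],[[0,0,-0.03],0,0.06],[[0,0,-0.055],0,0.06],[[0,0,-0.08],0,0.06],[[0,0,-0.095],0,0.06]]'|sed -n '2p;4p'
python3 -m inch '[[[0.02,-0.02,0],0,0.06],[[0.04,-0.05,0],0,0.06],[[0.06,-0.09,0],0,0.06],[[0.07,-0.12,0],0,0.06],[[0.07,-0.15,0],0,0.06]]'|sed -n '2p;4p'
python3 -m inch '[[[0,-0.02,0],0,0.06],[[0,-0.02,0],0,0.06]]' |sed -n '2p;4p'
python3 -c "
from h import *
p,d=arm.camera('top');X=cloud('top',d);q,e=arm.camera('scene');Y=cloud('scene',e)
for k in PAD:print(k,PAD[k],tops(X,PAD[k],40),tops(Y,PAD[k],40))
print(tops(X,(670.9,-266.5)),tops(Y,(670.9,-266.5)))
cv2.imwrite('pics/end.png',cv2.resize(np.hstack([p[90:220,200:480],q[150:280,170:440]]),None,fx=1.4,fy=1.4))"
```

```text
width: 59.9
grasp_force: 0.0
eef_pos: [615.2, 86.7, 234.0]
wrist_force: [0.8, -0.1, 0.1]
eef_pos: [453.2, 131.6, 230.7]
wrist_force: [0.3, -0.0, -0.1]
eef_pos: [433.5, 127.4, 231.3]
wrist_force: [0.4, -0.4, 0.3]
58 (657.2, -161.8) [ 657.8 -162.6   58.6  187.8  601. ] [ 658.  -161.3   61.1  188.   347. ]
52 (643, -79.2) [643.  -79.7  52.8 171.7 471. ] [642.8 -76.9  54.5 172.1 272. ]
46 (628.5, 3.5) [628.3   3.3  47.  155.7 360. ] [629.2   5.5  47.9 156.  205. ]
40 (614, 86.3) [615.5  85.7  40.2 139.5 268. ] [615.3  87.3  41.1 140.2 158. ]
[ 670.6 -266.7   68.3  147.8  723. ] [ 669.5 -265.8   69.1  147.9  459. ]
```

View pics/end.png

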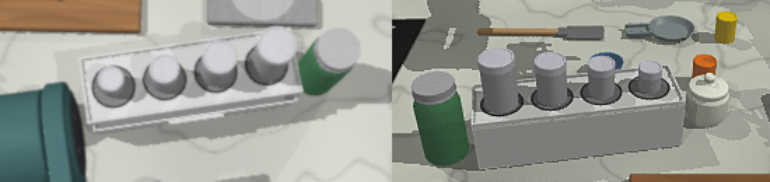

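The picture shows all four tins upright and centred on their pads. The row steps down from the jar at crop (330,60) to the shortest tin at (110,80), and the arm is clear.

```bash
python3 -c "
from plant import arm
print(arm.finish_job())"
```

```text
the job is handed in; nothing more can be done
None
```

All four tins stand upright and within about 3 mm of their pad centres, stepping down from the tallest beside the jar (pad4) to the shortest (pad1); the jar did not move, and the job is handed in, though no verdict was returned.

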